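Carry a washed ring on a lifting fork to the inspection stand

ROBOT

A 7-joint arm with a two-finger parallel gripper is mounted at the origin on the work surface. World frame = base frame: x ahead of the robot, y to its left, z up, the work surface at z = 0. Lengths are in m, angles in degrees, forces in N, time in s.
With the tool pointing down it reaches from about 0.4 to 0.875 m from the base axis. Payload 4.4 kg.
Tool frame: the origin (TCP) lies on the centre line of the jaws, within the pads' length; the fingertips stand 19 mm ahead of it and the grasp point (between the pads) is the TCP; z points along the fingers, y is the direction in which the jaws open and shut (so a half turn about z gives the same grasp; the last joint's range is limited). The gripper opens to 85 mm and grips with 20 to 120 N. Pads are 22 mm wide; open, the fingers measure 114 mm over their backs; the gripper's body (76 mm by 85 mm) begins 54 mm behind the grasp point. The pads swing forward as they close: fully open they stand 13 mm farther back than shut.
Start: joints at [64.297, 36.005, 2.206, 86.941, -1.547, 57.084, -1.146], TCP at [0.243, -0.603, 0.25] pointing down, gripper open.
Joint ranges: [-175.42, 175.42], [-21.48, 121.26], [-71.46, 75.88], [10.55, 141.38], [-63.04, 243.04], [13.31, 113.54], [-168.57, 168.57]. Speed limits (degrees/s): [147.25, 147.25, 180, 180, 180, 180, 180].

INTERFACE

Orientations are given as [roll, pitch, yaw] about the fixed x, y, z axes, in that order (R = Rz(yaw) Ry(pitch) Rx(roll)).
In Python, from rig import r gives the robot as it stands. The module is installed in compiled form; this text tells all that it offers.
- The arm moves only by the shell command python3 -m inch 'ROWS' [OPENING] [FORCE]. ROWS is JSON, a list of rows, each a list of 4 numbers: the shift along the tool's x, y, z in mm, then the turn about the tool's z in degrees. A call has 1 to 12 rows; each row shifts and turns the pose as measured when the row begins, along the tool's axes as they then stand; what a row does not reach is not made up. A row lasts 1/10 s, in which the tool goes at most 50 mm and 8.59 degrees, less where a joint would pass 70% of its speed; a pose out of reach is approached as far as the arm can. A call with a gripper value outside its range is refused whole. OPENING is the opening, from 0 (shut) to 1 (fully open), set as the call begins (- or left out, the last holds). The fingers move at their own pace and stop on an object; FORCE is the grip in N (left out, the last holds). Time passes only in rows, so rows that do not move let the fingers close. It gives the time, the measured TCP pose, the force and the opening at its end, in the units of the state.
- r.get_obs(): the state, without advancing time (a new reading comes with each control period).
- r.camera(name): name is "side" or "top" or "wrist"; returns (picture, depth): 400x640x3 uint8, blue, green, red; 400x640 float32, m along the optical axis (not along the pixel's ray), 0 where there is no reading.
- r.camera_info(name): a dict with "intrinsics" (3x3 intrinsics, pixels), "dist_coeffs" ([k1, k2, p1, p2, k3] as OpenCV has them; the pictures are not rectified), "pose" (4x4, takes a point from camera to world coordinates). Camera axes: x right, y down, z forward; pixel columns grow to the right and rows downward; lengths in m; the calibration is good to about 2 mm. A picture is of the moment at which its call begins: read the wrist's pose just before it. camera_info takes no time and is no camera call; for the wrist camera it gives the pose at the moment of the call.
- r.finish_job(): hands the job in, once; it reports no verdict.
The state is a dict: "time_s": time; "qpos": joint angles; "qvel": joint speeds; "joint_efforts": joint torques, N m; "position": TCP position; "eef_rot": TCP orientation; "ft_force": force on the tool from outside, world axes, zero at the start; "moment": the same for the moment, N m; "grip_width": finger opening in m.
Only numpy, scipy, OpenCV 4.12 (cv2) and the standard library are available. Lean on these libraries where they do the work, as an engineer would, in place of code of your own. Each camera call takes 0.05 s, during which the arm holds its last target. There are 200 camera calls.

TASK

Pick the fork up by its yellow post and carry the steel ring, lying loose and level on its tines, over the brass pin of the inspection stand; lower it until the fork rests with light but definite pressure on the red sprung seat, without pushing the spring to its stop (the seat's height is different every time, so feel for it). Draw the fork out level from under the ring so that the ring stays flat on the seat around the pin, then lay the fork back flat on its black mat and let go. Touch the ring only with the fork, never let it tip, and leave the other parts where they are.

Things in the scene. Friction and masses are not known exactly. Their poses are not given: they have to be found in the camera images.
- fork: loose lifting fork, 0.3 kg, lying flat: steel blade with a yellow upright post. Origin: underside of the blade, under the post's centre; x towards the tines' tips, y left, z up. The blade reaches from 25 mm behind to 125 mm ahead of the origin, 60 mm wide, 4 mm thick, no rim: the ring lies loose on it
- fork_post (a point): point inside the fork's post, 46 mm above the blade's underside: a good place to grip, from above. The post is 24 mm along the fork's x, 22 mm along its y, and its top is 70 mm above the blade's underside
- fork_middle (a point): middle of the blade's underside, 45 mm ahead of the post. The blade's front 65 mm is split by a 24 mm wide slot, open at the tip, into two flat tines each 18 mm wide
- ring: loose dark steel ring, outer diameter 60 mm, hole 22 mm, 10 mm thick, 0.13 to 0.24 kg; starts lying flat across the two tines, its centre about 95 mm ahead of the fork's post, its hole over the slot. Origin: centre of its underside; z is its axis
- stand: fixed inspection stand: blue base plate 100 x 100 x 12 mm, a sleeve, a column with a red seat and brass pin. Origin: underside of the base, on the vertical axis of pin and seat; z up. The column's height is set anew each time and is NOT reported: the seat's flat top is somewhere between 56 and 86 mm above the table
- stand_sleeve (a point): top of the stand's blue sleeve (diameter 42 mm), on the axis, 36 mm above the table. Above it at unknown height: red round seat, diameter 64 mm, 7 mm thick, sprung: it starts to yield at about 2 N, gives 1.3 N per mm for 8 mm, then stops hard. In its centre a brass pin, diameter 14 mm, tapered top, tip 28 mm above the seat
- mat: fixed black rubber mat 240 x 160 x 5 mm (x, y, z) on which the fork lies; origin at the centre of its underside
- plate: bystander: loose grey steel plate 160 x 110 x 12 mm with four holes
- brass_ring: bystander: small loose brass ring, outer diameter 42 mm, 12 mm high (not the ring to be moved)
- bush: bystander: loose dark steel bush, diameter 28 mm, 30 mm high
- brush: bystander: loose cleaning brush lying flat
- cleaner: bystander: loose blue bottle, diameter 66 mm, 170 mm high, standing
There are look-alikes about, which are no part of the job. What is meant by the fork is not green, and is the larger of those in its own colour.

How it is judged (in metres and radians):
On the way, in this order (a step that is already met when the one before it is completed fails the run):
1. the fork is lifted at least 40 mm with the ring riding on it (contact force between fork and ring above 0.4 N and height (world z) of fork_middle above 0.045 m and contact force between the fingers and fork above 1 N and angle between ring's own z axis and vertical below 0.2 rad), for 0.3 s.
2. with the ring still on it and around the pin (centres within 6 mm), the fork presses on the stand's seat with more than 1 N (contact force between fork and stand above 1 N and contact force between fork and ring above 0.3 N and horizontal distance between ring and stand below 0.006 m and angle between ring's own z axis and vertical below 0.12 rad), for 0.15 s.
3. the fork is out from under the ring, which stays around the pin on the seat (contact force between fork and ring below 0.02 N and contact force between fork and stand below 0.02 N and contact force between ring and stand above 0.5 N and horizontal distance between ring and stand below 0.006 m and horizontal distance between fork_middle and stand above 0.08 m), for 0.2 s.
At the end, for the whole second after the job is handed in: The ring rests flat (within 3 degrees) on the stand's seat around the pin, centres within 6 mm; the fork lies flat on its mat, the middle of its blade within 70 mm of the mat's centre, released; both at rest (horizontal distance between ring and stand below 0.006 m and angle between each of ring, fork's own z axis and vertical below 0.05 rad and contact force between ring and stand above 0.5 N and contact force between fork and ring below 0.02 N and linear speed of each of ring, fork below 0.01 m/s and horizontal distance between fork_middle and mat below 0.07 m and contact force between fork and mat above 1 N and contact force between the fingers and fork below 0.02 N); the robot touches nothing.
It fails at once if fork or ring pressed on the stand with more than 14 N (contact force between any of fork, ring and stand above 14 N).
It fails at once if the ring tilted more than 0.2 rad (11 degrees) (angle between ring's own z axis and vertical above 0.2 rad).
It fails at once if the ring touched by the gripper or arm (contact force between any of the fingers, the arm and ring above 0.3 N).
It fails at once if another loose part moved more than 15 mm (distance of any of plate, brass_ring, bush, brush, cleaner from where it was at the start of the episode above 0.015 m).
It also fails if it takes over 61 s, if anything falls off the work surface, if the arm or the gripper's body presses on something with over 40 N, if the wrist force passes 120 N, or if a joint passes its speed limit or range.

## Working session

There is one attempt and no reset: what is moved stays moved. The work goes in short steps, Python scripts to look and compute and a shell command to move; the robot and the scene stay as the last step left them, time stands still between calls to the robot, and variables do not carry over. Pictures are saved under pics/ and viewed, about 8 in all and at most 12, crops included, and the job is handed in when it is done.

```bash
mkdir -p pics; cat > h.py <<'E'
import numpy as np, cv2
from rig import r
def shot(n,f=None):
    info=r.camera_info(n); im,d=r.camera(n)
    if f: np.savez('pics/'+f+'.npz',im=im,d=d,K=info['intrinsics'],D=info['dist_coeffs'],T=info['pose']); cv2.imwrite('pics/'+f+'.png',im)
    return im,d,info
def load(f):
    z=np.load('pics/'+f+'.npz'); return z['im'],z['d'],dict(intrinsics=z['K'],dist_coeffs=z['D'],pose=z['T'])
def ray(uv,info):
    uv=np.array(uv,float).reshape(-1,1,2)
    p=cv2.undistortPoints(uv,np.array(info['intrinsics']),np.array(info['dist_coeffs']))[:,0]
    T=np.array(info['pose']); return T[:3,3],np.c_[p,np.ones(len(p))]@T[:3,:3].T
def onplane(uv,info,z):
    o,d=ray(uv,info); return o+d*((z-o[2])/d[:,2])[:,None]
def cloud(d,info):
    v,u=np.mgrid[:d.shape[0],:d.shape[1]]
    o,dr=ray(np.c_[u.ravel(),v.ravel()],info)
    return (o+dr*d.ravel()[:,None]).reshape(*d.shape,3)
E
python3 - <<'E'
from h import *
a=shot('top','top0')[0]; b=shot('side','side0')[0]
print(r.get_obs()); print(r.camera_info('top')['pose'],r.camera_info('side')['pose'],sep='\n')
E
```

```text
{'time_s': 0.1, 'qpos': array([64.29724651, 36.05460676,  2.2028917 , 86.99106621, -1.54675141,
       57.08270355, -1.14714053]), 'qvel': array([ 0.10399847, -0.17796845, -0.03008025, -0.11616253, -0.02694386,
       -0.00036356, -0.00484045]), 'joint_efforts': array([ 4.30049040e-03, -5.64526105e+01,  1.23092070e+00, -1.93971276e+01,
        1.12853866e-02,  5.46235489e-03,  4.72638317e-05]), 'position': array([ 0.24261394, -0.60245323,  0.24946542]), 'eef_rot': array([-1.79901315e+02,  1.35929277e-03,  2.19314418e+01]), 'ft_force': array([-0.23408602,  0.40525089, -0.2334827 ]), 'moment': array([ 0.05957921,  0.00408575, -0.00322834]), 'grip_width': 0.08541004870355273}
[[-0.01854032 -0.98395168  0.17746929  0.39507857]
 [-0.9998274   0.01845824 -0.00211359 -0.00635658]
 [-0.0011961  -0.17747784 -0.98412407  1.17210182]
 [ 0.          0.          0.          1.        ]]
[[-0.91041639 -0.28733681  0.29762318  0.28704301]
 [-0.41368485  0.62778045 -0.65936072  0.70161814]
 [ 0.0026166  -0.723415   -0.69040849  0.79898349]
 [ 0.          0.          0.          1.        ]]
```

View pics/top0.png

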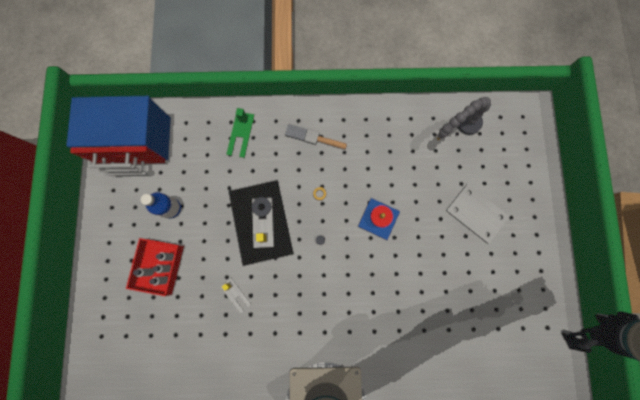

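View pics/side0.png

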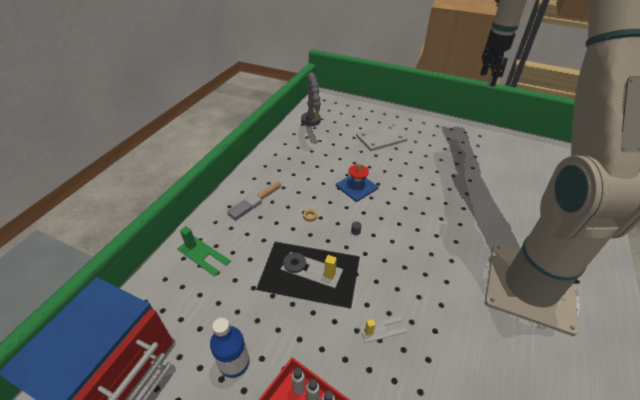

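Candidates for the fork in the top view: yellow post at (261,238) on the black mat with the dark ring at (262,206), a smaller yellow-post fork at (225,287), and a green fork at (241,112). The one on the mat fits: it isn't green, it is the larger yellow one, and it carries the ring. The stand is at (381,217). I'll measure and confirm in a crop.

```bash
python3 - <<'E'
from h import *
for n in ('top0','side0'):
    im,d,info=load(n); hsv=cv2.cvtColor(im,cv2.COLOR_BGR2HSV); P=cloud(d,info)
    for nm,lo,hi,z in (('yellow',(22,140,100),(33,255,255),.075),('red',(0,150,90),(6,255,255),.07),('blue',(105,120,50),(120,255,255),.012),('black',(0,0,0),(180,90,40),.005)):
        m=cv2.inRange(hsv,lo,hi); k,l,s,c=cv2.connectedComponentsWithStats(m)
        for i in range(1,k):
            if s[i,4]<25: continue
            mm=l==i; p=P[mm]; p=p[d[mm]>0]
            if len(p)==0 or not(.2<np.median(p[:,0])<.9): continue
            rr=cv2.minAreaRect(np.argwhere(mm)[:,::-1].astype(np.float32))
            print(n,nm,s[i],c[i].round(1),'med',np.median(p,0).round(4),'min',np.percentile(p,3,0).round(3),'max',np.percentile(p,97,0).round(3),'plane',onplane(c[i],info,z).round(4)[0,:2])
    if n=='top0': a=cv2.resize(im[165:305,200:420],None,fx=3.6,fy=3.6,interpolation=cv2.INTER_CUBIC); cv2.imwrite('pics/crop1.png',a)
    # blade: bright, height<0.03 pts near mat
    if n=='top0':
        mm=(hsv[...,1]<60)&(hsv[...,2]>90); mm[:190]=0;mm[252:]=0;mm[:,:246]=0;mm[:,278:]=0
        k,l,s,c=cv2.connectedComponentsWithStats(mm.astype(np.uint8)); print(s[1:],c[1:])
E
```

```text
top0 yellow [256 234  10   8  65] [260.2 237.3] med [0.4762 0.1801 0.075 ] min [0.465 0.172 0.051] max [0.485 0.191 0.078] plane [0.4755 0.1796]
top0 yellow [223 284   7   6  32] [225.9 286.5] med [0.3369 0.2834 0.045 ] min [0.33  0.277 0.022] max [0.344 0.29  0.05 ] plane [0.339  0.2749]
top0 red [ 71 147  76   7 403] [109.1 149.7] med [0.7243 0.5952 0.147 ] min [0.717 0.498 0.141] max [0.731 0.697 0.151] plane [0.7488 0.6416]
top0 red [372 207  20  19 271] [381.1 216.2] med [ 0.5306 -0.1714  0.0714] min [ 0.508 -0.198  0.068] max [ 0.555 -0.148  0.076] plane [ 0.531  -0.1727]
top0 red [ 127  239   53   57 1387] [153.3 265.9] med [0.4081 0.5156 0.0073] min [0.325 0.436 0.001] max [0.472 0.562 0.052] plane [0.3999 0.4857]
top0 blue [  67   96  103   63 4700] [117.8 122.8] med [0.8039 0.572  0.1591] min [0.738 0.49  0.033] max [0.872 0.701 0.163] plane [0.8573 0.6549]
top0 blue [147 193  23  21 326] [159.5 204. ] med [0.569  0.4572 0.1169] min [0.549 0.442 0.093] max [0.601 0.482 0.138] plane [0.5891 0.5042]
top0 blue [359 199  40  40 488] [375.8 221. ] med [ 0.5155 -0.1565  0.012 ] m
[... 1766 characters left out ...]
5 345.5] med [0.5644 0.4854 0.1178] min [0.547 0.453 0.092] max [0.595 0.504 0.143] plane [0.6095 0.4493]
side0 blue [226 367  21  10  36] [236.8 373.6] med [0.5555 0.4942 0.015 ] min [0.546 0.477 0.009] max [0.574 0.504 0.02 ] plane [0.5578 0.4921]
side0 black [481  30  33  56 873] [495.3  53.9] med [ 0.2425 -0.5697  0.3432] min [ 0.211 -0.655  0.26 ] max [ 0.276 -0.534  0.403] plane [ 0.2099 -1.5301]
side0 black [ 258  243  101   64 2984] [308.5 277. ] med [0.5291 0.2234 0.0062] min [0.416 0.113 0.004] max [0.641 0.277 0.009] plane [0.5261 0.2076]
side0 black [291 260   7   5  25] [294.  261.7] med [0.5813 0.1809 0.0062] min [0.573 0.175 0.004] max [0.588 0.187 0.01 ] plane [0.5816 0.1798]
```

View pics/crop1.png

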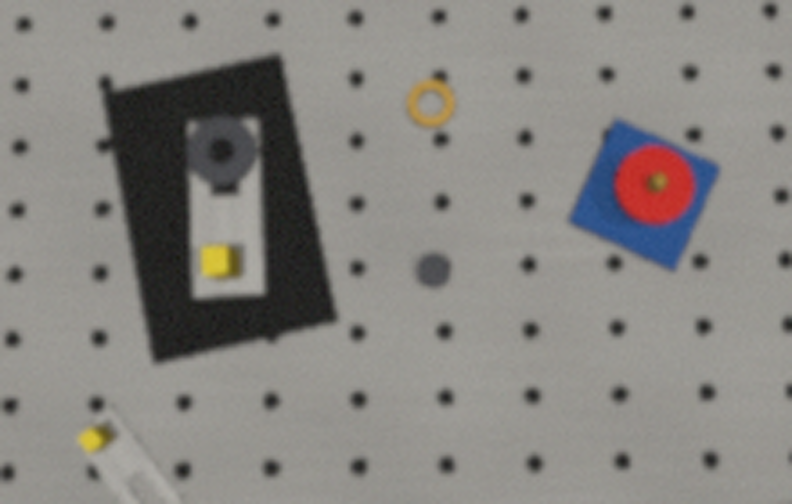

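Crop: the larger yellow-post fork lies on the mat with its post at crop (218,262). The dark ring, at crop (222,150), is on its tines with the hole over the slot, so this is the right fork. The pin is at crop (657,182). Heights check out: post top 75 mm (5+70) and seat top about 71–73 mm. I'll move towards the fork first, then refine with the wrist camera.

```bash
cat >> h.py <<'E'
def need(x=None,y=None,z=None,yaw=None):
    "remaining shift in tool axes (mm) and turn (deg) to a world target"
    o=r.get_obs(); p=np.array(o['position']); a=o['eef_rot']
    from scipy.spatial.transform import Rotation as R
    M=R.from_euler('xyz',a,degrees=True).as_matrix()
    t=np.array([p[i] if v is None else v for i,v in enumerate((x,y,z))])
    s=M.T@(t-p)*1000; dy=0 if yaw is None else -((yaw-a[2]+180)%360-180)
    print('t',round(o['time_s'],2),'p',(p*1000).round(1),'rpy',np.round(a,2),'shift',s.round(1),'turn',round(dy,2),'F',np.round(o['ft_force'],2),'w',round(o['grip_width'],4))
E
python3 -m inch '[[34,-20,0,0],[34,-20,0,0],[34,-20,0,0],[34,-20,0,0],[34,-20,0,0],[34,-20,0,0],[34,-20,0,0],[34,-20,0,0],[34,-20,0,0],[34,-20,0,0]]' 1 80
python3 - <<'E'
from h import *
im,d,info=load('top0'); hsv=cv2.cvtColor(im,cv2.COLOR_BGR2HSV)
# fork yaw from blade side edges (rows 212..246), plane z=.009
g=cv2.cvtColor(im,cv2.COLOR_BGR2GRAY).astype(float)
for side in (0,1):
    pts=[]
    for v in list(range(215,232)):
        row=g[v,244:280]; gr=np.diff(row); 
        if side==0: k=np.argmax(gr[:16]); 
        else: k=18+np.argmin(gr[18:]); gr=-gr
        w=gr[max(k-1,0):k+2].clip(0); pts.append((244.5+(np.arange(max(k-1,0),max(k-1,0)+len(w))*w).sum()/w.sum(),v))
    q=onplane(pts,info,.009); vx,vy,x0,y0=cv2.fitLine(q[:,:2].astype(np.float32),cv2.DIST_HUBER,0,.001,.001).ravel()
    print('edge',side,np.degrees(np.arctan2(vy,vx)),'y at x=.53',y0+vy/vx*(.53-x0))
m=((g<105)&(g>52)).astype(np.uint8); m[:192]=0;m[222:]=0;m[:,:250]=0;m[:,:]=m; m[:,275:]=0
c=max(cv2.findContours(m,0,2)[0],key=cv2.contourArea); (u,rad)=cv2.minEnclosingCircle(c); M=cv2.moments(c)
print('ring',u,rad,onplane([u,(M['m10']/M['m00'],M['m01']/M['m00'])],info,.019))
m=(hsv[...,2]>150)&(hsv[...,1]>110); m=m.astype(np.uint8); ys,xs=np.where(m[230:246,252:270]); print('post px',xs.mean()+252,ys.mean()+230,onplane((xs.mean()+252,ys.mean()+230),info,.075))
need(.476,.18,.25,92)
E
```

```text
time_s: 1.1
position: [0.4853, -0.2847, 0.2439]
eef_rot: [-179.7, 0.5, 21.1]
ft_force: [-0.2, -0.7, 0.3]
grip_width: 0.0854
edge 0 1.2440718 y at x=.53 0.21563464
edge 1 1.6205772 y at x=.53 0.15377088
ring (262.5, 209.5) 15.572511672973633 [[0.56470408 0.18293409 0.019     ]
 [0.57516666 0.18538556 0.019     ]]
post px 259.1774193548387 236.98387096774192 [[0.47653052 0.18249667 0.075     ]]
t 1.1 p [ 485.3 -284.7  243.9] rpy [-179.66    0.45   21.08] shift [ 158.4 -437.    -4.7] turn -70.92 F [-0.16 -0.71  0.35] w 0.0854
```

```bash
python3 -m inch '[[14,-40,0,0],[14,-40,0,0],[14,-40,0,0],[14,-40,0,0],[14,-40,0,0],[14,-40,0,0],[14,-40,0,0],[14,-40,0,0],[14,-40,0,0],[14,-35,0,0]]'
python3 -m inch '[[0,0,0,-8],[0,0,0,-8],[0,0,0,-8],[0,0,0,-8],[0,0,0,-8],[0,0,0,-8],[0,0,0,-8],[0,0,0,-8],[0,0,0,0]]'
python3 - <<'E'
from h import *
need(.476,.182,.25,91.5)
shot('wrist','w0'); print(np.round(r.camera_info('wrist')['pose'],3))
E
```

```text
time_s: 2.1
position: [0.4732, 0.1515, 0.2426]
eef_rot: [-179.7, 0.5, 21.2]
ft_force: [0.9, 0.1, -0.1]
grip_width: 0.0854
time_s: 3.0
position: [0.4693, 0.1614, 0.24]
eef_rot: [-179.1, -0.2, 88.6]
ft_force: [1.2, 0.6, -0.6]
grip_width: 0.0851
t 3.0 p [469.3 161.4 240. ] rpy [-179.08   -0.23   88.61] shift [ 20.8   6.  -10. ] turn -2.89 F [ 1.17  0.64 -0.63] w 0.0851
[[ 1.    -0.02  -0.024  0.474]
 [-0.026 -0.951 -0.308  0.241]
 [-0.016  0.308 -0.951  0.365]
 [ 0.     0.     0.     1.   ]]
```

View pics/w0.png

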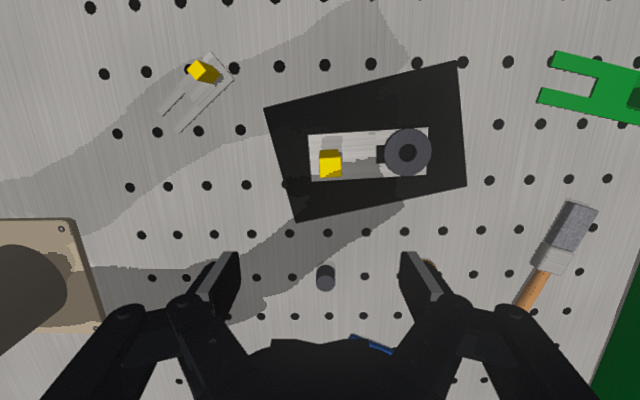

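Wrist view: post top at (330,164), ring centre at (407,152), tips pointing right (+x), bush at (325,277). Refining the positions from this view.

```bash
cat >> h.py <<'E'
def post_ring(f,zp=.075,zr=.019,box=(290,120,445,195)):
    im,d,info=load(f); hsv=cv2.cvtColor(im,cv2.COLOR_BGR2HSV); x0,y0,x1,y1=box
    sub=hsv[y0:y1,x0:x1]; m=cv2.inRange(sub,(22,150,190),(33,255,255)); M=cv2.moments(m,True)
    u=(x0+M['m10']/M['m00'],y0+M['m01']/M['m00']); p=onplane(u,info,zp)[0]
    g=cv2.GaussianBlur(cv2.cvtColor(im,cv2.COLOR_BGR2GRAY)[y0:y1,x0:x1],(3,3),0)
    c=cv2.HoughCircles(g,cv2.HOUGH_GRADIENT,1.5,60,param1=120,param2=20,minRadius=18,maxRadius=45)
    print('post',np.round(u,1),M['m00'],p.round(4))
    if c is not None:
        for q in c[0][:2]: print('ring',q+[x0,y0,0],onplane((q[0]+x0,q[1]+y0),info,zr)[0].round(4))
    P=cloud(d,info); pp=P[y0:y1,x0:x1][m>0]; print('depth post',np.median(pp,0).round(4))
E
python3 - <<'E'
from h import *
post_ring('w0'); need(.476,.182,.25,91.5)
im,d,info=load('w0'); P=cloud(d,info); g=im[...,1]
# ring by depth: above blade
sub=P[120:195,380:445]; gg=im[120:195,380:445].max(2); m=(sub[...,2]>.016)&(sub[...,2]<.024)&(gg<110)&(gg>35)
ys,xs=np.where(m); c,rad=cv2.minEnclosingCircle(np.c_[xs,ys].astype(np.float32)); print(m.sum(),c,rad,onplane((380+c[0],120+c[1]),info,.019),np.median(sub[m],0))
# blade edges
for y,lo in ((0,0),(1,1)):
  pass
m=cv2.inRange(cv2.cvtColor(im,cv2.COLOR_BGR2HSV)[120:195,300:445],(0,0,95),(180,45,255)); ys,xs=np.where(m)
q=onplane(np.c_[xs+300,ys+120],info,.009)[:,:2].astype(np.float32); print(cv2.minAreaRect(q*1000))
E
```

```text
post [328.9 165.5] 334.0 [0.4778 0.185  0.075 ]
ring [407.75 150.75  24.  ] [0.5768 0.1909 0.019 ]
ring [343.25       156.75        24.29999924] [0.4968 0.1849 0.019 ]
depth post [0.477  0.1857 0.0763]
t 3.05 p [469.3 161.3 240. ] rpy [-179.08   -0.22   88.43] shift [ 20.9   5.9 -10. ] turn -3.07 F [ 0.29 -0.27 -0.49] w 0.0852
1555 (27.472763061523438, 32.03307342529297) 24.660573959350586 [[0.57659676 0.18930335 0.019     ]] [0.57612    0.19046278 0.02020451]
((542.3970947265625, 171.63673400878906), (177.16986083984375, 89.38024139404297), 2.433497667312622)
```

```bash
python3 -m inch '[[12,4,0,-1.5],[12,3,0,-1.5],[0,0,10,0],[0,0,10,0],[0,0,0,0]]'
python3 -c "
from h import *
need(.477,.1847,.051,91.6)"
```

```text
time_s: 3.55
position: [0.4768, 0.1886, 0.2179]
eef_rot: [-179.1, -0.3, 91.4]
ft_force: [-0.5, -0.2, 1.0]
grip_width: 0.0857
t 3.55 p [476.8 188.6 217.9] rpy [-179.09   -0.27   91.36] shift [ -4.7   2.8 166.9] turn -0.24 F [-0.53 -0.23  0.99] w 0.0857
```

```bash
python3 -m inch '[[-1,0,22,0],[-1,0,22,0],[-1,0,22,0],[-1,1,22,0],[0,0,22,0],[0,0,20,0],[0,0,12,0],[0,0,8,0],[0,0,5,0],[0,0,0,0]]'
python3 -c "
from h import *
need(.477,.1847,.051,91.6)"
```

```text
time_s: 4.55
position: [0.4756, 0.1832, 0.056]
eef_rot: [-179.1, -0.1, 91.1]
ft_force: [-0.6, -0.2, -0.3]
grip_width: 0.0854
t 4.55 p [475.6 183.2  56. ] rpy [-1.7909e+02 -1.3000e-01  9.1100e+01] shift [1.5 1.5 5. ] turn -0.5 F [-0.58 -0.16 -0.3 ] w 0.0854
```

```bash
python3 -m inch '[[1,1,4,0],[0,1,1,-0.5],[0,0,0,0]]'; python3 -m inch '[[0,0,0,0],[0,0,0,0],[0,0,0,0],[0,0,0,0],[0,0,0,0],[0,0,0,0],[0,0,0,0],[0,0,0,0]]' 0 80
python3 -c "
from h import *
need(.477,.1847,.051,91.6)
shot('wrist','w1')"
```

```text
time_s: 4.85
position: [0.479, 0.1849, 0.0521]
eef_rot: [-179.3, -0.2, 91.6]
ft_force: [0.8, -1.7, 0.1]
grip_width: 0.0853
time_s: 5.65
position: [0.4794, 0.1853, 0.0536]
eef_rot: [-179.4, -0.3, 91.7]
ft_force: [-0.2, 0.4, 0.2]
grip_width: 0.0232
t 5.65 p [479.4 185.3  53.6] rpy [-179.4    -0.26   91.67] shift [-0.5 -2.4  2.6] turn 0.07 F [-0.24  0.44  0.23] w 0.0232
```

```bash
python3 -m inch '[[0,0,-2,0],[0,0,-4,0],[0,0,-6,0],[0,0,-8,0],[0,0,-8,0],[0,0,-8,0],[0,0,-8,0],[0,0,-6,0],[0,0,-4,0],[0,0,-2,0],[0,0,0,0],[0,0,0,0]]'
python3 - <<'E'
from h import *
need(.479,.185,.175,91.6)
im,d,info=shot('wrist','w2'); need()
cv2.imwrite('pics/w2c.png',cv2.resize(im[60:240,240:500],None,fx=3,fy=3))
E
```

```text
time_s: 6.9
position: [0.4781, 0.1836, 0.1136]
eef_rot: [-179.1, -0.1, 91.6]
ft_force: [0.5, -0.0, -5.0]
grip_width: 0.0231
t 6.9 p [478.1 183.6 113.6] rpy [-1.7913e+02 -1.3000e-01  9.1610e+01] shift [  1.5  -0.  -61.4] turn 0.01 F [ 0.53 -0.01 -5.04] w 0.0231
t 6.95 p [478.1 183.6 113.5] rpy [-1.7912e+02 -1.3000e-01  9.1610e+01] shift [0. 0. 0.] turn 0 F [ 0.34 -0.29 -4.78] w 0.0226
```

View pics/w2.png

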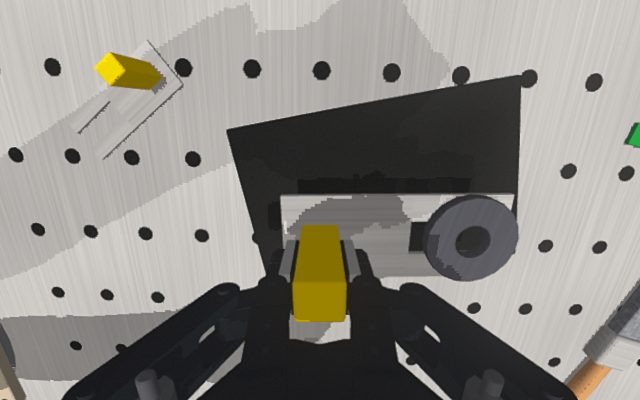

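The fork is lifted with the ring flat on the tines: ring centre (472,238), post top (320,300), force about 5 N. Next I'll measure the ring's plane and its position in the tool frame.

```bash
cat >> h.py <<'E'
def ring(f,z=None,box=(400,160,540,310)):
    im,d,info=load(f); x0,y0,x1,y1=box; P=cloud(d,info)[y0:y1,x0:x1].reshape(-1,3); s=im[y0:y1,x0:x1].astype(int).reshape(-1,3)
    mx=s.max(1); m=(mx>55)&(mx<135)&((s[:,0]-s[:,2])>2)&(P[:,2]>.05) if z is None else (abs(P[:,2]-z)<.004)
    p=P[m]; 
    if z is None:
        h,e=np.histogram(p[:,2],np.arange(.05,.2,.002)); z=e[h.argmax()]+.001; m=(abs(P[:,2]-z)<.005)&(mx<140)
    im2=np.zeros((y1-y0)*(x1-x0),np.uint8); im2[m]=255; im2=im2.reshape(y1-y0,x1-x0)
    k,l,st,c=cv2.connectedComponentsWithStats(im2); i=1+st[1:,4].argmax(); mm=(l==i)
    q=P[mm.ravel()]; A=np.c_[q[:,:2],np.ones(len(q))]; co=np.linalg.lstsq(A,q[:,2],rcond=None)[0]
    ct=max(cv2.findContours(mm.astype(np.uint8),0,1)[0],key=cv2.contourArea)[:,0]+[x0,y0]
    zt=np.median(q[:,2]); w=onplane(ct,info,zt)[:,:2]
    B=np.c_[2*w,np.ones(len(w))]
    for _ in range(4):
        sol=np.linalg.lstsq(B,(w**2).sum(1),rcond=None)[0]; rr=np.sqrt(sol[2]+sol[:2]@sol[:2]); e=abs(np.hypot(*(w-sol[:2]).T)-rr); keep=e<max(.0012,np.percentile(e,70)); w=w[keep];B=B[keep]
    print('ring centre',sol[:2].round(4),'R',rr.round(4),'ztop',zt.round(4),'slope deg x,y',np.degrees(co[:2]).round(2),len(q),'tilt',np.degrees(np.hypot(*co[:2])).round(2))
    return sol[:2],zt
E
python3 - <<'E'
from h import *
ring('w2'); need()
E
```

```text
ring centre [0.5743 0.188 ] R 0.0298 ztop 0.0794 slope deg x,y [ 0.02 -0.43] 5607 tilt 0.44
t 6.95 p [478.1 183.6 113.5] rpy [-1.7912e+02 -1.3000e-01  9.1610e+01] shift [0. 0. 0.] turn 0 F [ 0.34 -0.29 -4.78] w 0.0226
```

```bash
python3 -m inch '[[0,0,-2,1],[0,0,-4,3],[0,0,-6,5],[0,0,-8,6],[0,0,-8,7],[0,0,-8,7],[0,0,-8,7],[0,0,-7,7],[0,0,-5,7],[0,0,-3,6],[0,0,-2,5],[0,0,0,4]]'
python3 -m inch '[[0,0,0,4],[0,0,0,4],[0,0,0,2],[0,0,0,1],[0,0,0,0]]'
python3 - <<'E'
from h import *
need(.438,-.057,.175,15)
E
```

```text
time_s: 8.15
position: [0.4768, 0.1849, 0.1749]
eef_rot: [-179.3, 1.0, 23.6]
ft_force: [1.2, -0.1, -5.3]
grip_width: 0.0235
time_s: 8.65
position: [0.4761, 0.1866, 0.1747]
eef_rot: [-179.5, 1.2, 12.1]
ft_force: [-0.6, -0.2, -5.5]
grip_width: 0.0231
t 8.65 p [476.1 186.6 174.7] rpy [-179.46    1.15   12.05] shift [-88.1 230.3  -0.7] turn -2.95 F [-0.62 -0.16 -5.46] w 0.0231
```

```bash
python3 -m inch '[[-2,5,0,0],[-4,11,0,0],[-6,17,0,0],[-8,21,0,0],[-9,23,0,0],[-10,25,0,0],[-10,25,0,0],[-10,25,0,0],[-9,23,0,0],[-8,21,0,0],[-6,17,0,0],[-4,11,0,0]]'
python3 -m inch '[[-2,5,0,0],[0,1,0,0],[0,0,0,0],[0,0,0,0]]'
python3 - <<'E'
from h import *
need(.438,-.057,.175,12)
shot('wrist','w3'); ring('w3'); need()
E
```

```text
time_s: 9.85
position: [0.4338, -0.0686, 0.1748]
eef_rot: [-179.6, 1.2, 12.1]
ft_force: [0.5, 0.1, -4.4]
grip_width: 0.0232
time_s: 10.25
position: [0.4313, -0.0781, 0.1752]
eef_rot: [-179.6, 1.2, 11.8]
ft_force: [0.4, 0.6, -4.5]
grip_width: 0.0232
t 10.25 p [431.3 -78.1 175.2] rpy [-179.6     1.24   11.8 ] shift [ 10.9 -19.3   0.1] turn -0.2 F [ 0.42  0.62 -4.5 ] w 0.0232
ring centre [ 0.4508 -0.172 ] R 0.0299 ztop 0.1419 slope deg x,y [-1.52 -0.48] 5453 tilt 1.59
t 10.3 p [431.3 -77.9 175.2] rpy [-179.59    1.24   11.82] shift [0. 0. 0.] turn 0 F [-0.41  0.94 -5.15] w 0.0233
```

View pics/w3.png

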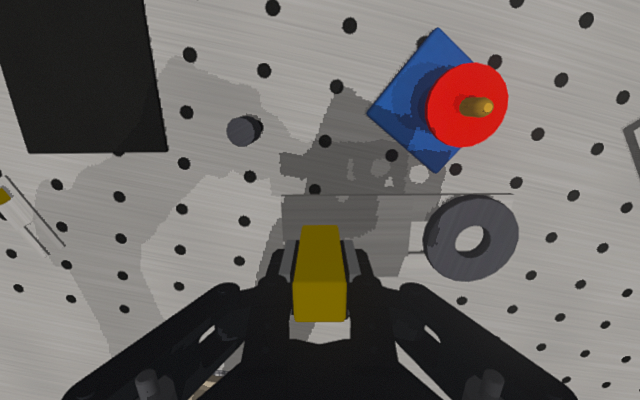

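The ring is still flat on the tines at (471,238). The red seat is at (467,104), with the pin tip at (487,107). Measuring seat and pin from this view.

```bash
cat >> h.py <<'E'
def seat(f):
    im,d,info=load(f); hsv=cv2.cvtColor(im,cv2.COLOR_BGR2HSV)
    m=cv2.inRange(hsv,(0,150,120),(8,255,255))|cv2.inRange(hsv,(174,150,120),(180,255,255))
    k,l,s,c=cv2.connectedComponentsWithStats(m); i=1+s[1:,4].argmax(); P=cloud(d,info); q=P[l==i]; z=np.median(q[:,2])
    ct=cv2.convexHull(max(cv2.findContours((l==i).astype(np.uint8),0,1)[0],key=cv2.contourArea))[:,0]
    w=onplane(ct,info,z)[:,:2].astype(np.float32); B=np.c_[2*w,np.ones(len(w))]; sol=np.linalg.lstsq(B,(w**2).sum(1),rcond=None)[0]
    print('seat z',z.round(4),'centre',sol[:2].round(4),'R',np.sqrt(sol[2]+sol[:2]@sol[:2]).round(4),'px',c[i].round(0),'bbox mid',((w.max(0)+w.min(0))/2).round(4))
    x,y,W,H=s[i,:4]; b=cv2.inRange(hsv[y:y+H,x:x+W],(14,60,40),(35,255,255)); p=P[y:y+H,x:x+W][(b>0)]; p=p[p[:,2]>z+.003]
    if len(p): print('pin pts',len(p),'max z',np.percentile(p[:,2],97).round(4),'top mean',p[p[:,2]>np.percentile(p[:,2],85)].mean(0).round(4))
E
python3 - <<'E'
from h import *
seat('w3'); seat('top0'); seat('side0')
E
```

```text
seat z 0.0726 centre [ 0.5336 -0.1729] R 0.0315 px [466. 104.] bbox mid [ 0.5336 -0.1729]
pin pts 517 max z 0.1011 top mean [ 0.533  -0.1697  0.1058]
seat z 0.0064 centre [0.3982 0.5151] R 0.088 px [154. 264.] bbox mid [0.398  0.5177]
seat z 0.1488 centre [0.6565 0.5845] R 0.1088 px [114. 356.] bbox mid [0.7271 0.5872]
```

```bash
python3 -m inch '[[3,1,0,0],[6,1,0,0],[9,2,0,0],[11,2,0,0],[12,3,0,0],[12,3,0,0],[11,2,0,0],[8,2,0,0],[5,1,0,0],[2,0,0,0],[0,0,0,0]]'
python3 - <<'E'
from h import *
need(.5141,-.0789,.152,12)
E
```

```text
time_s: 11.4
position: [0.5223, -0.0748, 0.1721]
eef_rot: [-179.6, 1.1, 12.2]
ft_force: [0.4, 0.7, -5.1]
grip_width: 0.0231
t 11.4 p [522.3 -74.8 172.1] rpy [-179.57    1.1    12.19] shift [-8.5  2.4 20.3] turn 0.19 F [ 0.38  0.68 -5.07] w 0.0231
```

```bash
python3 -m inch '[[-3,1,3,0],[-3,1,4,0],[-2,0,5,0],[0,0,4,0],[0,0,2,0],[0,0,0,0],[0,0,0,0]]'
python3 - <<'E'
from h import *
need(.5141,-.0789,.152,12)
im=shot('wrist','w4')[0]; ring('w4'); need(); s=shot('side','s4')[0]
a=cv2.resize(im[160:310,400:540],(420,450),interpolation=cv2.INTER_CUBIC); b=cv2.resize(s[110:220,300:400],(409,450),interpolation=cv2.INTER_CUBIC)
cv2.imwrite('pics/c4.png',np.hstack([a,b[:,:380]]))
E
```

```text
time_s: 12.1
position: [0.5113, -0.079, 0.1524]
eef_rot: [-179.5, 1.3, 12.1]
ft_force: [0.6, -1.0, -5.1]
grip_width: 0.0231
t 12.1 p [511.3 -79.  152.4] rpy [-179.51    1.29   12.13] shift [2.8 0.5 0.3] turn 0.13 F [ 0.59 -1.02 -5.11] w 0.0231
ring centre [ 0.5313 -0.1724] R 0.0301 ztop 0.1189 slope deg x,y [-1.61 -0.65] 5567 tilt 1.73
t 12.15 p [511.3 -79.  152.4] rpy [-179.51    1.29   12.13] shift [0. 0. 0.] turn 0 F [-1.05 -0.2  -5.3 ] w 0.0233
```

View pics/c4.png

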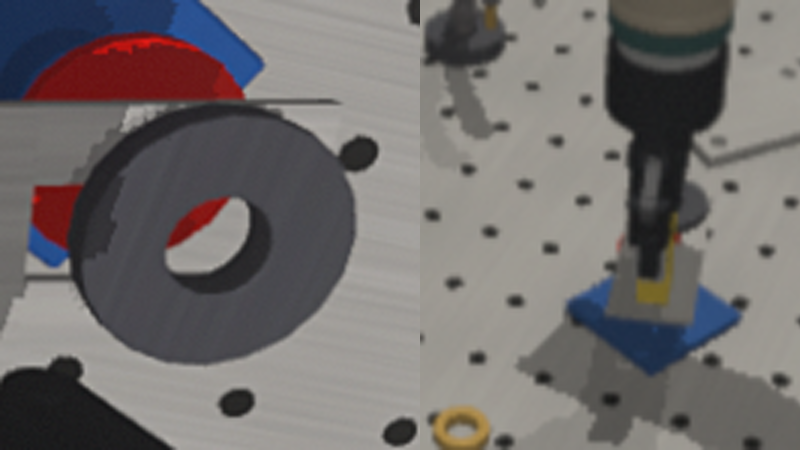

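```bash
python3 - <<'E'
from h import *
im,d,info=load('w3'); hsv=cv2.cvtColor(im,cv2.COLOR_BGR2HSV)[85:130,440:510]; P=cloud(d,info)[85:130,440:510]
b=cv2.inRange(hsv,(12,60,40),(35,255,255)); b[P[...,2]<.076]=0; ys,xs=np.where(b); print(xs.min()+440,xs.max()+440,ys.min()+85,ys.max()+85)
k=xs>xs.max()-9; print('tip px',xs[k].mean()+440,ys[k].mean()+85,np.median(P[ys[k],xs[k]],0))
print(onplane((xs[k].mean()+440,ys[k].mean()+85),info,.1006))
# pin side axis: mid rows per column on line from base
for c in range(xs.min(),xs.max()+1,3):
    v=ys[xs==c]; print(c+440,v.min()+85,v.max()+85,np.median(P[v,c],0).round(4))
need(.5136,-.0795,.1524,12)
E
```

```text
461 493 98 116
tip px 488.13157894736844 106.1140350877193 [ 0.53447408 -0.17361887  0.10018514]
[[ 0.5342988  -0.17333392  0.1006    ]]
461 107 111 [ 0.5307 -0.167   0.0764]
464 101 114 [ 0.5315 -0.1673  0.08  ]
467 99 115 [ 0.5319 -0.1674  0.0841]
470 98 115 [ 0.5324 -0.1676  0.0881]
473 98 115 [ 0.5325 -0.1679  0.0921]
476 98 116 [ 0.5324 -0.1679  0.0946]
479 98 116 [ 0.5325 -0.1686  0.0973]
482 98 116 [ 0.5329 -0.1699  0.0989]
485 98 115 [ 0.5336 -0.1713  0.1004]
488 99 113 [ 0.5344 -0.1734  0.1001]
491 101 111 [ 0.5347 -0.1754  0.0998]
t 12.2 p [511.4 -79.  152.5] rpy [-179.52    1.28   12.13] shift [2.  1.  0.1] turn 0.13 F [-0.26 -0.27 -5.67] w 0.0232
```

```bash
python3 -m inch '[[1,0.5,0,0],[1,0.5,1,0],[0,0,3,0],[0,0,3,0],[0,0,1,0],[0,0,0,0]]'
python3 - <<'E'
from h import *
need(.514,-.0796,.125,12.1)
shot('wrist','w5'); ring('w5'); need()
E
```

```text
time_s: 12.8
position: [0.5142, -0.0794, 0.1441]
eef_rot: [-179.5, 1.2, 12.2]
ft_force: [0.8, -0.5, -3.9]
grip_width: 0.0229
t 12.8 p [514.2 -79.4 144.1] rpy [-179.54    1.21   12.15] shift [ 0.2  0.3 19.1] turn 0.05 F [ 0.81 -0.52 -3.86] w 0.0229
ring centre [ 0.5343 -0.1729] R 0.03 ztop 0.1107 slope deg x,y [-1.52 -0.54] 5529 tilt 1.61
t 12.85 p [514.2 -79.4 144.1] rpy [-179.54    1.21   12.15] shift [0. 0. 0.] turn 0 F [ 0.15  0.3  -5.31] w 0.0233
```

```bash
python3 -m inch '[[0,0,2,0],[0,0,3,0],[0,0,3,0],[0,0,3,0],[0,0,3,0],[0,0,1,0],[0,0,0,0]]'
python3 -c "
from h import *
need(.514,-.0796,.1204,12.1)"
```

```text
time_s: 13.55
position: [0.5138, -0.0794, 0.1277]
eef_rot: [-179.5, 1.2, 12.2]
ft_force: [0.2, 0.2, -4.9]
grip_width: 0.0233
t 13.55 p [513.8 -79.4 127.7] rpy [-179.53    1.22   12.16] shift [0.3 0.3 7.3] turn 0.06 F [ 0.16  0.23 -4.87] w 0.0233
```

```bash
python3 -m inch '[[0,0,2,0],[0,0,2,0],[0,0,1,0],[0,0,0,0],[0,0,0,0]]'; python3 -m inch '[[0,0,1,0],[0,0,0,0]]';python3 -m inch '[[0,0,1,0],[0,0,0,0]]'
```

```text
time_s: 14.05
position: [0.5139, -0.0794, 0.1224]
eef_rot: [-179.5, 1.2, 12.2]
ft_force: [-0.1, 0.2, -4.3]
grip_width: 0.0231
time_s: 14.25
position: [0.5139, -0.0794, 0.1214]
eef_rot: [-179.5, 1.2, 12.2]
ft_force: [0.3, -0.2, -5.6]
grip_width: 0.0231
time_s: 14.45
position: [0.5141, -0.0794, 0.1205]
eef_rot: [-179.6, 1.2, 12.2]
ft_force: [-0.1, 0.3, -3.6]
grip_width: 0.0229
```

```bash
python3 -m inch '[[0,0,1,0],[0,0,0,0]]'; python3 -m inch '[[0,0,1,0],[0,0,0,0]]'
```

```text
time_s: 14.65
position: [0.5141, -0.0793, 0.1197]
eef_rot: [-179.6, 1.1, 12.2]
ft_force: [-0.8, 0.1, -3.1]
grip_width: 0.0226
time_s: 14.85
position: [0.5141, -0.0794, 0.119]
eef_rot: [-179.6, 1.1, 12.1]
ft_force: [-1.3, 1.1, -0.7]
grip_width: 0.0234
```

```bash
for i in 1 2 3; do python3 -m inch '[[0,0,0,0]]' | grep -E 'pos|force'; done
python3 - <<'E'
from h import *
shot('wrist','w6'); ring('w6'); need()
E
```

```text
position: [0.5141, -0.0793, 0.1191]
ft_force: [-2.5, 0.3, -0.9]
position: [0.5141, -0.0794, 0.1192]
ft_force: [-1.5, 0.9, -1.2]
position: [0.5141, -0.0793, 0.1192]
ft_force: [-1.3, -0.3, -1.8]
ring centre [ 0.5344 -0.1732] R 0.0299 ztop 0.0861 slope deg x,y [-1.4  -0.63] 5530 tilt 1.53
t 15.2 p [514.1 -79.4 119.2] rpy [-179.56    1.12   12.14] shift [0. 0. 0.] turn 0 F [-0.12  0.61 -0.73] w 0.023
```

```bash
python3 -m inch '[[0,-1,0,0],[0,-2,0,0],[0,-3,0,0],[0,-3,0,0],[0,-3,0,0],[0,-3,0,0],[0,-2,0,0],[0,0,0,0]]'
python3 - <<'E'
from h import *
shot('wrist','w7'); ring('w7',z=.085); need(.514-.0165,-.0794+.0783,.1192,12.1)
E
```

```text
time_s: 16.0
position: [0.5121, -0.065, 0.1194]
eef_rot: [-179.9, 0.9, 12.0]
ft_force: [0.2, -2.3, -3.8]
grip_width: 0.0231
ring centre [ 0.534  -0.1675] R 0.0304 ztop 0.0868 slope deg x,y [-1.34 -1.36] 5469 tilt 1.91
t 16.05 p [512.1 -65.  119.4] rpy [-179.87    0.94   12.  ] shift [ -1.  -65.6   0.4] turn -0.1 F [-0.96 -2.05 -2.85] w 0.0228
```

```bash
python3 -m inch '[[0,-3,0,0],[0,-3,0,0],[0,-3,0,0],[0,-3,0,0],[0,-2,0,0],[0,0,0,0]]'
python3 - <<'E'
from h import *
im=shot('wrist','w8')[0]; ring('w8',z=.085,box=(400,140,639,310)); need(.514-.0165,-.0794+.0783,.1192,12.1)
E
```

```text
time_s: 16.65
position: [0.5089, -0.0501, 0.1195]
eef_rot: [-179.9, 0.9, 12.0]
ft_force: [0.4, -2.7, -1.9]
grip_width: 0.0228
ring centre [ 0.5334 -0.1669] R 0.0305 ztop 0.0869 slope deg x,y [-1.51 -1.06] 5414 tilt 1.84
t 16.7 p [509.  -50.1 119.5] rpy [-179.87    0.93   12.  ] shift [ -1.  -50.3   0.4] turn -0.1 F [-0.08 -1.06 -3.42] w 0.0232
```

View pics/w8.png

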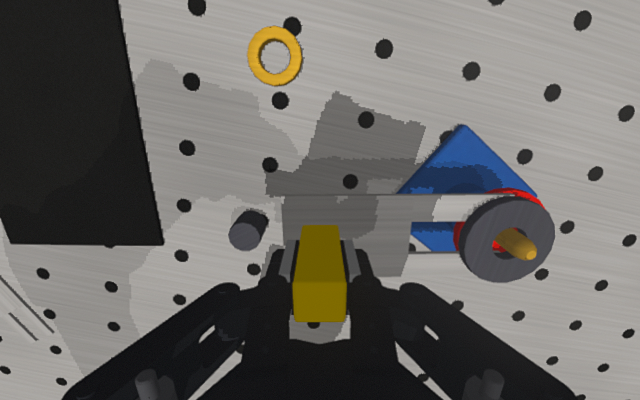

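The ring (508,238) has stopped against the pin, whose tip is at (530,252), and lies flat while the fork slides out below it. Continuing the withdrawal.

```bash
python3 -m inch '[[0,-2,0,0],[0,-3,0,0],[0,-3,0,0],[0,-3,0,0],[0,-3,0,0],[0,-3,0,0],[0,-3,0,0],[0,-3,0,0],[0,-3,0,0],[0,-2,0,0],[0,0,0,0]]'
python3 - <<'E'
from h import *
im=shot('wrist','w9')[0]; ring('w9',z=.083,box=(400,140,639,310)); need(.514-.0165,-.0794+.0783,.1192,12.1)
E
```

```text
time_s: 17.8
position: [0.5015, -0.0174, 0.1193]
eef_rot: [-179.7, 1.0, 12.2]
ft_force: [0.6, -0.5, -1.7]
grip_width: 0.0229
ring centre [ 0.5329 -0.1668] R 0.0295 ztop 0.0825 slope deg x,y [-0.16 -0.63] 4736 tilt 0.65
t 17.85 p [501.6 -17.6 119.3] rpy [-179.67    1.03   12.15] shift [ -0.6 -17.    0.2] turn 0.05 F [-0.55 -0.15 -2.87] w 0.0235
```

```bash
python3 -m inch '[[0,-3,0,0],[0,-5,0,0],[0,-5,0,0],[0,-5,0,0],[0,-3,0,0],[0,0,0,0],[0,0,0,0],[0,0,0,0]]'
python3 - <<'E'
from h import *
im=shot('wrist','w10')[0]; ring('w10',z=.083,box=(400,140,639,310)); shot('side','s10'); shot('top','t10'); need()
def topring(f):
    pass
cv2.imwrite('pics/c10.png',np.hstack([cv2.resize(im[150:330,430:640],(420,360)),cv2.resize(load('s10')[0][140:215,320:400],(384,360),interpolation=cv2.INTER_CUBIC)]))
E
```

```text
time_s: 18.65
position: [0.4968, 0.0052, 0.1195]
eef_rot: [-179.7, 1.0, 12.2]
ft_force: [-0.5, -0.2, -3.7]
grip_width: 0.0229
ring centre [ 0.533  -0.1664] R 0.0296 ztop 0.0825 slope deg x,y [-0.21 -0.62] 4627 tilt 0.65
t 18.8 p [496.8   5.  119.5] rpy [-179.66    1.02   12.16] shift [0. 0. 0.] turn 0 F [ 0.31  0.33 -2.72] w 0.0234
```

View pics/c10.png

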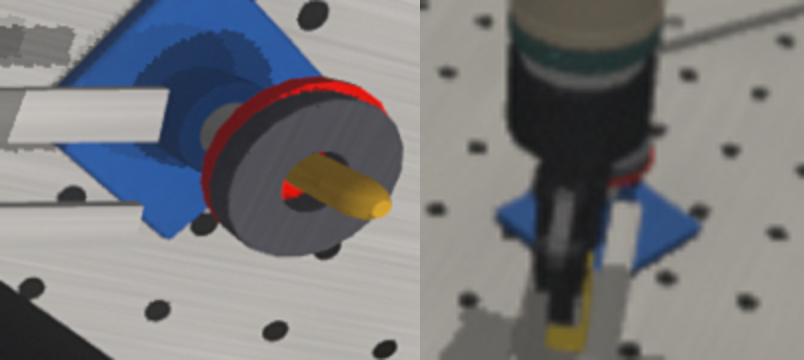

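```bash
python3 - <<'E'
from h import *
im,d,info=load('w10'); print('pin tip',onplane([(620.3,253.5)],info,.1006)); print(onplane([(620.3,253.5)],info,.0995))
P=cloud(d,info); hsv=cv2.cvtColor(im,cv2.COLOR_BGR2HSV)
b=(hsv[...,0]>14)&(hsv[...,0]<35)&(hsv[...,1]>90)&(P[...,2]>.0945); b[:,:590]=0; ys,xs=np.where(b); print(len(xs),xs.mean(),ys.mean(),P[b].mean(0))
# top view: seat/pin/ring
im,d,info=load('t10'); cv2.imwrite('pics/t10c.png',cv2.resize(im[190:245,345:420],None,fx=8,fy=8,interpolation=cv2.INTER_CUBIC))
hsv=cv2.cvtColor(im,cv2.COLOR_BGR2HSV)[200:235,360:410]
m=((hsv[...,2]<110)&(hsv[...,1]<70)).astype(np.uint8); k,l,s,c=cv2.connectedComponentsWithStats(m); i=1+s[1:,4].argmax(); print(s[i],onplane(c[i]+[360,200],info,.0826))
ct=max(cv2.findContours((l==i).astype(np.uint8),0,2)[0],key=cv2.contourArea); print(onplane(np.array(cv2.fitEllipse(ct)[0])+[360,200],info,.0826),cv2.fitEllipse(ct))
b=cv2.inRange(hsv,(14,70,60),(35,255,255)); ys,xs=np.where(b); print('pin',len(xs),xs.mean()+360,ys.mean()+200,onplane((xs.mean()+360,ys.mean()+200),info,.098))
E
```

```text
pin tip [[ 0.53410208 -0.17293128  0.1006    ]]
[[ 0.5337649  -0.17444122  0.0995    ]]
352 613.2954545454545 250.3380681818182 [ 0.53474636 -0.16889314  0.09928259]
[ 11   6  20  21 239] [[ 0.52961914 -0.16751343  0.0826    ]]
[[ 0.52974534 -0.16788594  0.0826    ]] ((20.093276977539062, 16.08397102355957), (18.552093505859375, 19.117549896240234), 152.07498168945312)
pin 18 382.72222222222223 214.88888888888889 [[ 0.53113122 -0.17325586  0.098     ]]
```

View pics/t10c.png

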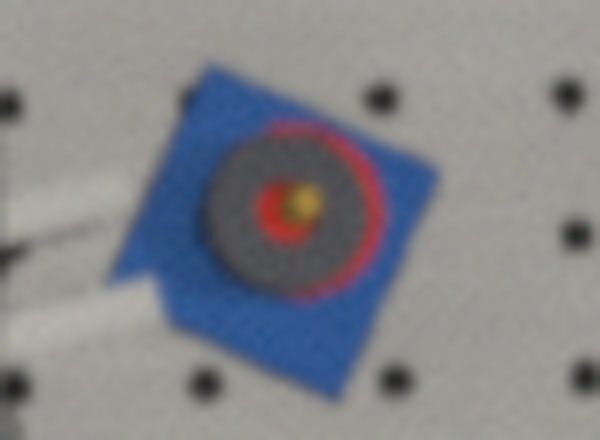

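Both views show the ring flat on the seat around the pin, with the fork fully clear. But they put its centre 5–6.5 mm off the pin axis, towards the fork (top crop: ring (286,214), pin (305,203)). That is too close to the 6 mm limit, so I'll nudge it back with the tine tips.

```bash
python3 -m inch '[[0,0,-2,0],[0,0,-2,0],[0,0,-1,0],[0,0,0,0],[0,0,0,0]]'
cat >> h.py <<'E'
def tines(f):
    o=r.get_obs(); p=np.array(o['position'])[:2]; a=np.radians(o['eef_rot'][2]); ex=np.array([np.cos(a),np.sin(a)]); ey=np.array([np.sin(a),-np.cos(a)])
    im,d,info=load(f); P=cloud(d,info); q=P.reshape(-1,3); s=(q[:,:2]-p)@np.c_[ey,ex]
    m=(s[:,0]>60)*0+(s[:,0]>.07)&(s[:,0]<.135)&(abs(s[:,1])<.034)&(abs(q[:,2]-p[0]*0-(o['position'][2]-.044))<.006)&(im.reshape(-1,3).min(1)>110)
    for n,k in (('left',s[:,1]>0),('right',s[:,1]<=0)):
        t=s[m&k]; print(n,m[m&k].sum(),'tip',np.percentile(t[:,0],99.5).round(4),'lat',np.percentile(t[:,1],[2,98]).round(4),'ztop',np.median(q[m&k][:,2]).round(4))
    return p,ex,ey
E
python3 - <<'E'
from h import *
shot('wrist','w11'); c,z=ring('w11',z=.083,box=(400,140,639,310)); p,ex,ey=tines('w11'); print('ring in tool y,x',(c-p)@ey,(c-p)@ex, 'pin', (np.array([.5338,-.173])-p)@ey); need()
E
```

```text
time_s: 19.3
position: [0.4971, 0.0045, 0.1251]
eef_rot: [-179.7, 1.0, 12.1]
ft_force: [0.1, -0.4, -1.7]
grip_width: 0.0232
ring centre [ 0.5142 -0.0827] R 0.034 ztop 0.0822 slope deg x,y [-1.07 -0.21] 5838 tilt 1.09
left 0 tip -0.2506 lat [0.1634 0.1634] ztop 0.0063
right 0 tip -0.2506 lat [0.1634 0.1634] ztop 0.0063
ring in tool y,x 0.08875940305501022 -0.001548254325757506 pin 0.18119381307592497
t 19.35 p [497.1   4.4 125.1] rpy [-179.67    1.     12.1 ] shift [0. 0. 0.] turn 0 F [ 0.45 -0.56 -2.32] w 0.0231
```

```bash
sed -i 's/min(1)>110/min(1)>60/' h.py; python3 - <<'E'
from h import *
c,z=ring('w11',z=.083,box=(522,140,639,310)); p,ex,ey=tines('w11'); print('ring in tool y,x',(c-p)@ey,(c-p)@ex)
im,d,info=load('w11'); P=cloud(d,info); print([P[v,u].round(4).tolist() for u,v in ((460,205),(500,205),(460,260),(495,260))]); print(ey,ex,p)
E
```

```text
ring centre [ 0.5328 -0.1664] R 0.0296 ztop 0.0825 slope deg x,y [-0.19 -0.78] 4410 tilt 0.8
left 0 tip -0.2506 lat [0.1634 0.1634] ztop 0.0063
right 0 tip -0.2506 lat [0.1634 0.1634] ztop 0.0063
ring in tool y,x 0.1745178598695491 -0.0008741998725534445
[[0.5367, -0.0789, 0.0824], [0.5422, -0.1047, 0.0822], [0.4984, -0.0943, 0.0823], [0.5031, -0.1193, 0.0815]]
[ 0.20961424 -0.97778416] [0.97778416 0.20961424] [0.4971026  0.00444357]
```

```bash
python3 -m inch '[[0,2,1,0],[0,3,0.5,0],[0,4,0,0],[0,4,0,0],[0,3,0,0],[0,2,0,0],[0,0,0,0],[0,0,0,0]]'
python3 - <<'E'
from h import *
im,d,info=shot('wrist','w12'); P=cloud(d,info)
o=r.get_obs(); p=np.array(o['position'])[:2]; a=np.radians(o['eef_rot'][2]); ex=np.array([np.cos(a),np.sin(a)]); ey=np.array([np.sin(a),-np.cos(a)])
c,z=ring('w12',z=.083,box=(526,140,639,310)); print('ring along',(c-p)@ey,(c-p)@ex,'pin along',(np.array([.5338,-.173])-p)@ey)
for n,v in (('L',205),('R',262)):
    row=P[v,440:560]; s=(row[:,:2]-p)@ey; g=im[v,440:560].max(1)
    k=np.where(row[:,2]<.077)[0]; k=k[k>30]; print(n,'tip col',440+k[0] if len(k) else None,'along',s[k[0]-1] if len(k) else None,row[20].round(4))
need()
E
```

```text
time_s: 20.15
position: [0.5011, -0.0154, 0.1231]
eef_rot: [-179.7, 1.0, 12.0]
ft_force: [0.9, -1.0, -3.4]
grip_width: 0.023
ring centre [ 0.5336 -0.1687] R 0.0288 ztop 0.0825 slope deg x,y [-0.26 -0.18] 3747 tilt 0.31
ring along 0.15664218993783 -0.0001858835142192032 pin along 0.16094402646593747
L tip col 513 along 0.12520383814131317 [ 0.5403 -0.0994  0.0795]
R tip col 500 along 0.1250705542852021 [ 0.5006 -0.115   0.0802]
t 20.2 p [501.1 -15.4 123.1] rpy [-179.69    1.03   12.04] shift [0. 0. 0.] turn 0 F [-0.85  0.44 -3.61] w 0.0233
```

```bash
python3 -m inch '[[0,2,0,0],[0,2,0,0],[0,2,0,0],[0,0,0,0],[0,0,0,0]]'
python3 - <<'E'
from h import *
shot('wrist','w13'); need(); c,z=ring('w13',z=.083,box=(510,140,639,310)); shot('top','t13')
im=load('w13')[0]; t=load('t13')[0]
cv2.imwrite('pics/c13.png',np.hstack([cv2.resize(im[150:330,430:640],(420,360)),cv2.resize(t[190:245,345:400],(360,360),interpolation=cv2.INTER_CUBIC)]))
E
```

```text
time_s: 20.7
position: [0.5024, -0.0211, 0.1231]
eef_rot: [-179.7, 1.0, 12.1]
ft_force: [-1.2, 0.3, -1.8]
grip_width: 0.0231
t 20.75 p [502.4 -21.1 123.1] rpy [-179.66    1.03   12.1 ] shift [0. 0. 0.] turn 0 F [ 0.11 -1.25 -2.16] w 0.0233
ring centre [ 0.5328 -0.1689] R 0.0294 ztop 0.0826 slope deg x,y [-0.23 -0.26] 4236 tilt 0.35
```

View pics/c13.png

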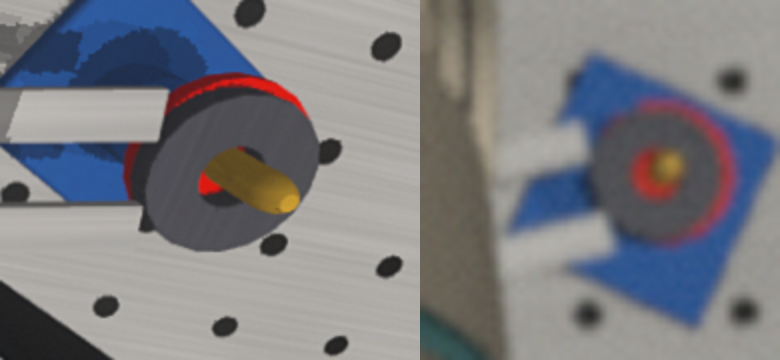

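The tines are now pushing the ring, which sits flat at crop (232,175), and the offset is shrinking. Pushing another 3 mm.

```bash
python3 -m inch '[[0,2,0,0],[0,1,0,0],[0,0,0,0],[0,-2,0,0],[0,-6,0,0],[0,-8,0,0],[0,-8,0,0],[0,-6,0,0],[0,-2,0,0],[0,0,0,0],[0,0,0,0]]'
python3 - <<'E'
from h import *
shot('wrist','w14'); need(); c,z=ring('w14',z=.083,box=(522,140,639,310))
im,d,info=load('w14'); ys,xs=np.where((cv2.cvtColor(im,cv2.COLOR_BGR2HSV)[...,1]>120)&(np.abs(cv2.cvtColor(im,cv2.COLOR_BGR2HSV)[...,0].astype(int)-23)<8)&(np.arange(640)>540)[None]&(np.arange(400)<320)[:,None])
print('brass px',xs.min(),xs.max(),ys.min(),ys.max())
k=xs>xs.max()-9; tip=(xs[k].mean(),ys[k].mean()); pt=onplane(tip,info,.1006)[0]; print('pin tip',tip,pt.round(4),'offset',np.round(c-pt[:2],4),np.hypot(*(c-pt[:2])))
shot('top','t14'); im,d,info=load('t14'); hsv=cv2.cvtColor(im,cv2.COLOR_BGR2HSV)[200:235,360:410]
m=((hsv[...,2]<110)&(hsv[...,1]<70)).astype(np.uint8); k,l,s,c=cv2.connectedComponentsWithStats(m); i=1+s[1:,4].argmax()
ct=max(cv2.findContours((l==i).astype(np.uint8),0,2)[0],key=cv2.contourArea); print(s[i],onplane(np.array(cv2.fitEllipse(ct)[0])+[360,200],info,.0826))
b=cv2.inRange(hsv,(14,70,60),(35,255,255)); ys,xs=np.where(b); print('pin',onplane((xs.mean()+360,ys.mean()+200),info,.098))
E
```

```text
time_s: 21.9
position: [0.4955, 0.0112, 0.1233]
eef_rot: [-179.6, 1.0, 12.2]
ft_force: [0.2, -0.6, -2.9]
grip_width: 0.023
t 21.95 p [495.5  11.2 123.3] rpy [-179.63    1.04   12.23] shift [0. 0. 0.] turn 0 F [ 0.97  0.67 -2.74] w 0.0234
ring centre [ 0.533  -0.1688] R 0.0297 ztop 0.0825 slope deg x,y [-0.08 -0.67] 4461 tilt 0.67
brass px 580 628 226 256
pin tip (np.float64(623.2622950819672), np.float64(247.31967213114754)) [ 0.5361 -0.1713  0.1006] offset [-0.0031  0.0025] 0.003946982257295552
[ 11   6  21  21 270] [[ 0.52970765 -0.17036714  0.0826    ]]
pin [[ 0.53125916 -0.17360405  0.098     ]]
```

```bash
python3 -m inch '[[0,-5,-5,0],[0,-8,-10,0],[0,-8,-12,0],[2,-16,-10,0],[3,-22,-5,0],[3,-25,0,0],[3,-25,0,0],[3,-22,0,0],[3,-16,0,0],[2,-10,0,0],[0,-4,0,0],[0,0,0,0]]'
python3 -m inch '[[0,0,0,-3],[0,0,0,-6],[0,0,0,-8],[0,0,0,-8],[0,0,0,-8],[0,0,0,-8],[0,0,0,-8],[0,0,0,-8],[0,0,0,-8],[0,0,0,-5],[0,0,0,-3],[0,0,0,0]]'
python3 - <<'E'
from h import *
need(.4794,.1853,.09,91.7)
E
```

```text
time_s: 23.2
position: [0.4806, 0.1845, 0.1784]
eef_rot: [-179.4, 0.5, 12.3]
ft_force: [0.5, -0.4, -2.6]
grip_width: 0.0231
time_s: 24.4
position: [0.4813, 0.1655, 0.1792]
eef_rot: [-179.3, 0.4, 87.0]
ft_force: [-0.3, 0.1, -2.3]
grip_width: 0.023
t 24.4 p [481.3 165.5 179.2] rpy [-179.31    0.38   86.98] shift [20.3 -1.9 89.1] turn -4.72 F [-0.31  0.14 -2.3 ] w 0.023
```

```bash
python3 -m inch '[[5,0,5,-2],[8,-1,10,-2],[6,-1,14,-1],[2,0,16,0],[0,0,16,0],[0,0,14,0],[0,0,10,0],[0,0,6,0],[0,0,3,0],[0,0,0,0],[0,0,0,0]]'
python3 - <<'E'
from h import *
need(.4794,.1853,.0536,91.7)
im=shot('wrist','w15')[0]
E
```

```text
time_s: 25.5
position: [0.4777, 0.1895, 0.0773]
eef_rot: [-179.2, 0.3, 92.5]
ft_force: [0.0, 0.3, -2.7]
grip_width: 0.0232
t 25.5 p [477.7 189.5  77.3] rpy [-179.24    0.32   92.53] shift [-4.2  1.8 23.7] turn 0.83 F [ 0.    0.28 -2.75] w 0.0232
```

View pics/w15.png

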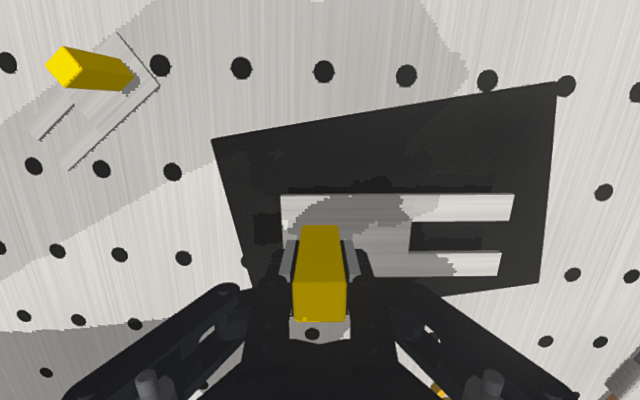

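The empty fork, with tine tips at (513,207) and (500,264), hangs level about 24 mm above the mat and well inside it. Lowering until it touches.

```bash
python3 -m inch '[[-2,1,4,0],[-1,0,5,0],[0,0,4,0],[0,0,3,0],[0,0,2,0],[0,0,0,0],[0,0,0,0]]'; python3 -m inch '[[0,0,1,0],[0,0,1,0],[0,0,0,0]]';  python3 -m inch '[[0,0,1,0],[0,0,0,0]]'
```

```text
time_s: 26.25
position: [0.4799, 0.1861, 0.059]
eef_rot: [-179.4, 0.3, 92.5]
ft_force: [-0.1, 0.2, -3.6]
grip_width: 0.023
time_s: 26.55
position: [0.48, 0.1863, 0.057]
eef_rot: [-179.4, 0.3, 92.5]
ft_force: [0.3, -0.0, -2.4]
grip_width: 0.023
time_s: 26.75
position: [0.4801, 0.1864, 0.0561]
eef_rot: [-179.4, 0.2, 92.5]
ft_force: [0.4, -0.5, -3.5]
grip_width: 0.0232
```

```bash
python3 -m inch '[[0,0,1,0],[0,0,0,0]]'; python3 -m inch '[[0,0,1,0],[0,0,0,0]]';  python3 -m inch '[[0,0,1,0],[0,0,0,0]]'
```

```text
time_s: 26.95
position: [0.4801, 0.1864, 0.055]
eef_rot: [-179.4, 0.2, 92.5]
ft_force: [-0.2, 0.2, -2.7]
grip_width: 0.0231
time_s: 27.15
position: [0.4801, 0.1864, 0.054]
eef_rot: [-179.4, 0.2, 92.5]
ft_force: [-0.1, 0.0, -1.9]
grip_width: 0.023
time_s: 27.35
position: [0.4802, 0.1864, 0.0538]
eef_rot: [-179.5, 0.2, 92.5]
ft_force: [-1.5, 0.1, -0.9]
grip_width: 0.023
```

```bash
python3 -m inch '[[0,0,0,0],[0,0,0,0],[0,0,0,0],[0,0,0,0],[0,0,0,0],[0,0,0,0],[0,0,0,0]]' 1; python3 -m inch '[[0,0,-3,0],[0,0,-8,0],[0,0,-15,0],[0,0,-20,0],[0,0,-25,0],[0,0,-25,0],[0,0,-20,0],[0,0,-10,0],[0,0,-4,0],[0,0,0,0],[0,0,0,0]]'
python3 - <<'E'
from h import *
need(); w=shot('wrist','w16')[0]; t=shot('top','t16')[0]
cv2.imwrite('pics/c16.png',np.vstack([cv2.resize(t[165:305,200:420],(660,420),interpolation=cv2.INTER_CUBIC)]))
im,d,info=load('w16'); P=cloud(d,info); q=P.reshape(-1,3); m=(abs(q[:,0]-.53)<.06)&(abs(q[:,1]-.187)<.034)&(q[:,2]<.02)&(q[:,2]>.002)&(im.reshape(-1,3).min(1)>70)
s=q[m]; co=np.linalg.lstsq(np.c_[s[:,:2],np.ones(len(s))],s[:,2],rcond=None)[0]; print('blade slope deg',np.degrees(co[:2]),'z',np.median(s[:,2]),len(s),'centre',(np.percentile(s[:,:2],1,0)+np.percentile(s[:,:2],99,0))/2)
im,d,info=load('t16'); hsv=cv2.cvtColor(im,cv2.COLOR_BGR2HSV)[200:235,360:410]
m=((hsv[...,2]<110)&(hsv[...,1]<70)).astype(np.uint8); k,l,s,c=cv2.connectedComponentsWithStats(m); i=1+s[1:,4].argmax()
ct=max(cv2.findContours((l==i).astype(np.uint8),0,2)[0],key=cv2.contourArea); print('ring',onplane(np.array(cv2.fitEllipse(ct)[0])+[360,200],info,.0826))
E
```

```text
time_s: 28.05
position: [0.4813, 0.1869, 0.0542]
eef_rot: [-179.6, 0.2, 92.5]
ft_force: [-0.9, 0.5, -0.7]
grip_width: 0.0853
time_s: 29.15
position: [0.4812, 0.1869, 0.1921]
eef_rot: [-179.6, 0.2, 92.5]
ft_force: [-0.2, 0.2, 0.1]
grip_width: 0.0857
t 29.15 p [481.2 186.9 192.1] rpy [-179.59    0.24   92.52] shift [0. 0. 0.] turn 0 F [-0.18  0.17  0.11] w 0.0857
blade slope deg [-0.15560361 -0.33688255] z 0.010365240557654726 3820 centre [0.53056782 0.18823326]
ring [[ 0.52988271 -0.17016629  0.0826    ]]
```

```bash
python3 -c "
from rig import r
print(r.finish_job(), r.get_obs()['time_s'])"
```

```text
the job is handed in; nothing more can be done
the job is handed in; nothing more can be done
```

I handed the job in at about 29 s; no verdict was reported. The ring is on the red seat around the pin, and the fork is back on its mat, released.

- **Lowering:** I gripped the larger yellow-post fork and carried the ring level, tilted at most about 1.9° in the views I took. I felt the seat at a height of about 72.6 mm and pressed on it with roughly 4 N before drawing the fork out.
- **Ring off centre:** Drawing the fork out dragged the ring towards the fork. The two views put it about 5.7 mm (top) and 6.5 mm (wrist) from the pin, against the 6 mm limit. The 8 mm difference between hole and pin should allow only 4 mm, so these readings are probably 1–2 mm high. I nudged the ring back about 2.5 mm with the tine tips.
- **Last checks:**
  - **Ring:** about 3.7 mm (top) and 3.9 mm (wrist) from the pin, and within 0.7° of level. The top view after release shows it hasn't moved.
  - **Fork:** the blade lies flat, within 0.4°. Its middle is close to where it started, well within 70 mm of the mat's centre, and the wrist force is about zero after release.
- **Not confirmed:** The last picture was refused because I had reached the 12-picture limit, so the final state rests on numbers only. I didn't re-measure the bystander parts; nothing in the moves or forces suggests I touched them.

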